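Clamp a sample bottle in the handwheel clamp

ROBOT

A 7-joint arm with a two-finger parallel gripper is mounted at the origin on a cart in front of the work surface, level with it; the furniture and walls round the work are solid. World frame = base frame: x ahead of the robot, y to its left, z up, the work surface at z = 0. Lengths are in m, angles in rad, forces in N, time in s.
With the tool pointing down it reaches from about 0.425 to 0.95 m from the base axis. Payload 16.7 kg.
Tool frame: the origin (TCP) lies at the very end of the fingers, on their centre line; the grasp point (between the pads) lies 19 mm behind it; z points along the fingers, y is the direction in which the jaws open and shut (so a half turn about z gives the same grasp; the last joint's range is limited). The gripper opens to 94 mm and grips with 3 to 60 N. Pads are 16 mm wide; open, the fingers measure 119 mm over their backs; the gripper's body (75 mm by 177 mm) begins 78 mm behind the grasp point.
Start: joints at [-1.302, 0.426, 0.074, 1.606, -0.034, 1.111, -0.067], TCP at [0.274, 0.617, 0.205] pointing down, gripper open.
Joint ranges: [-2.85, 2.85], [-0.5, 2.14], [-1.23, 1.37], [0.21, 2.46], [-1.02, 4.16], [0.16, 2.05], [-2.73, 2.73]. Speed limits (rad/s): [1.89, 1.89, 2.39, 2.39, 3.01, 3.01, 3.01].

INTERFACE

Orientations are given as a 3x3 rotation matrix whose columns are the frame's x, y, z axes.
In Python, from station import arm, get_image, calibration gives the robot as it stands. Calls block until the motion is done:
- arm.reach(position, orientation): joint-space move of the TCP to a pose.
- arm.servo_line(position, frame=None, speed=0.15, stop_force=None): straight line of the TCP; frame=None keeps the orientation; speed is the mean speed in m/s. With stop_force (N) it stops when the force on the tool has changed by that much, and returns True; else False.
- arm.goto_joints(angles): joint-space move.
- arm.gripper_open() and arm.grasp(): open the fingers fully, or close them until they stop; the grip force is fixed at half the most.
- arm.hold(seconds).
- arm.solve_ik(position, orientation): joint angles nearest the present ones, or None.
- arm.state(): the state.
- get_image(name): name is "side" or "top"; returns the picture (420x560x3 uint8, blue, green, red); there is no depth.
- calibration(name): a dict with "mtx" (3x3 intrinsics, pixels), "k1" (the pictures are not rectified: a ray, as slopes to the right and down, at radius r is drawn at 1 + k1 r^2 times it, then the intrinsics apply), "position" and "orientation" of the camera in the world. Camera axes: x right, y down, z forward; pixel columns grow to the right and rows downward; lengths in m; the calibration is good to about 2 mm. A picture is of the moment at which its call begins. calibration takes no time and is no camera call.
A pose or a line that the arm cannot do raises arm.PlanningError and nothing moves.
- arm.close_job(): hands the job in, once; it reports no verdict.
The state is a dict: "time_s": time; "joint_positions": joint angles; "dq": joint speeds; "joint_torque": joint torques, N m; "position": TCP position; "tcp_rot": TCP orientation; "force": force on the tool from outside, world axes, zero at the start; "wrist_torque": the same for the moment, N m; "width": finger opening in m.
Only numpy, scipy, OpenCV 4.12 (cv2) and the standard library are available. Lean on these libraries where they do the work, as an engineer would, in place of code of your own. Each camera call takes 0.05 s, during which the arm holds its last target. There are 200 camera calls.

TASK

Stand the loose brown sample bottle upright on the bed of the grey bottle clamp, between its two jaws, then wind the handwheel clockwise until the moving jaw has pushed the bottle home against the fixed V jaw and holds it firmly, so that its cap could be unscrewed. Stop when you feel it tighten, so that the bottle is not crushed, let go, and leave the beaker and the black comparator standing as they are.

Things in the scene. Friction and masses are not known exactly. Their poses are not given: they have to be found in the camera images.
- bottle: loose brown round sample bottle, 68 mm diameter, 147 mm tall, about 0.36 kg, upright on the open bench left of the clamp (a like one at the back of the bench is not meant). Origin: centre of its underside, z up. Cap: 54 mm diameter, 127 to 147 mm above the origin; grasp it there from above. Bears a squeeze of 100 N at most.
- clamp: fixed grey bottle clamp on a bed plate 120 mm (x) by 330 mm (y, -177 to +153 mm), top at z = 14 mm. Origin: on the bench. The jaw axis is the line x = 0, along y. On the bed: a gear housing 76 x 80 x 76 mm at y = -150 to -70 mm, the handwheel on its top; the moving jaw, coming out of it towards +y; the fixed steel V jaw at the +y end, its top 84 mm above the bench.
- bed (a point): point on the bed's top, on the jaw axis, at y = 60 mm of the clamp; axes as the clamp's. A bottle stood here fits between the open jaws, some 10 mm or more free on either side. The fixed V jaw is bolted on by hand at a place not measured: a bottle home in it has its centre at x = 0 and anywhere from y = 74 to 98 mm of the clamp.
- jaw: moving jaw, steel with a thick rubber face, 80 mm wide (x), 22 mm thick, from 3 to 71 mm above its origin. Origin: on the jaw axis in the plane of its free face, 16 mm above the bench; it faces +y. It moves 10 mm along +y per radian of clockwise winding (63 mm a turn), up to 100 mm; fully open, its face is at y = -20 mm; stays where left; the rubber gives 1 mm per 15 N.
- wheel_axis (a point): point on the upright axis of the handwheel, at the height to grip the handle (155 mm above the bench). The wheel is an aluminium disc of 140 mm diameter, its rim's top at 117 mm above the bench; clockwise seen from above closes the jaw.
- handle (a point): point to grip, 155 mm above the bench, on the black handle of the handwheel: an upright round grip, 22 mm diameter, 118 to 178 mm above the bench, 55 mm from the wheel's axis. It spins on its pin, so fingers keeping their heading can carry it round full turns. Winding takes about 5 N; each 10 N of jaw squeeze adds about 2 N; sliding the bottle along the bed adds only 1 N.
- beaker: loose clear plastic beaker, 70 mm diameter, 102 mm tall, origin at the centre of its underside: a bystander, leave it standing
- comparator: loose black comparator block with two clear cuvettes, 44 x 92 x 134 mm, origin at the centre of its underside: a bystander, leave it standing
Things that resemble listed ones, but are neither listed nor needed, are in the scene too. What is shaped like the bottle but turquoise is not meant.

How it is judged:
By the outcome, as a careful person would: the job done as asked, in the order asked, and still so for the second after the job is handed in, with the robot touching nothing.
It also fails if it takes over 72 s, if anything falls off the work surface, if the arm or the gripper's body presses on something with over 40 N, if the wrist force passes 120 N, or if a joint passes its speed limit or range.

## Working session

There is one attempt and no reset: what is moved stays moved. The work goes in short steps, each a Python script; the robot and the scene stay as the last script left them, time stands still between calls to the robot, and variables do not carry over. Pictures are saved under pics/ and viewed, about 8 in all and at most 12, crops included, and the job is handed in when it is done.

```bash
mkdir -p pics; ls
python3 - <<'E'
from station import arm,get_image,calibration
import cv2
for n in("side","top"):
    cv2.imwrite(f"pics/{n}0.png",get_image(n)); print(n,calibration(n))
print(arm.state())
E
```

```text
pics
side {'mtx': array([[473.93714502,   0.        , 284.70733659],
       [  0.        , 473.93714502, 211.06531321],
       [  0.        ,   0.        ,   1.        ]]), 'k1': 0.0322411596476382, 'position': array([ 0.24786069, -1.08251882,  0.98859761]), 'orientation': array([[ 9.62216495e-01, -1.68119807e-01,  2.14184841e-01],
       [-2.72285241e-01, -5.95277094e-01,  7.55980111e-01],
       [ 4.04099300e-04, -7.85735904e-01, -6.18561982e-01]])}
top {'mtx': array([[540.89307717,   0.        , 272.53722664],
       [  0.        , 540.89307717, 213.40503159],
       [  0.        ,   0.        ,   1.        ]]), 'k1': -0.05864463295740973, 'position': array([ 0.27555872, -0.01559769,  1.77888907]), 'orientation': array([[-6.01413419e-03, -9.87608495e-01,  1.56822481e-01],
       [-9.99980973e-01,  6.15490757e-03,  4.12053406e-04],
       [-1.37217532e-03, -1.56817019e-01, -9.87626721e-01]])}
{'time_s': 0.1, 'joint_positions': array([-1.30251434,  0.42667536,  0.07385509,  1.60651636, -0.03410705,
        1.11077642, -0.06710866]), 'dq': array([ 9.91889355e-05, -1.43532552e-03,  5.22206240e-05, -1.48412789e-03,
        9.29086509e-04,  2.16976200e-03, -4.87684444e-04]), 'joint_torque': array([ 9.71620349e-03, -9.37464380e+01,  3.67798336e+00, -4.55053139e+01,
       -4.86207346e-02,  1.66990649e-02,  6.34758158e-05]), 'position': array([0.27374127, 0.61659075, 0.20485351]), 'tcp_rot': array([[-9.13973062e-01,  4.05774684e-01, -3.85048512e-04],
       [ 4.05774860e-01,  9.13972464e-01, -1.04762776e-03],
       [-7.31770836e-05, -1.11374655e-03, -9.99999377e-01]]), 'force': array([-0.56496798, -0.11011086,  0.00718742]), 'wrist_torque': array([ 0.0353518 , -0.00323747, -0.00573332]), 'width': 0.09417264820986515}
```

View pics/side0.png

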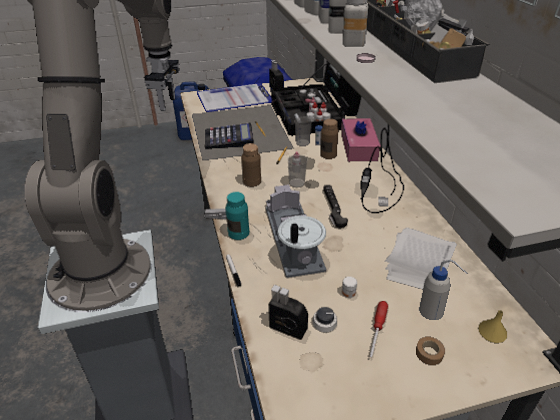

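View pics/top0.png

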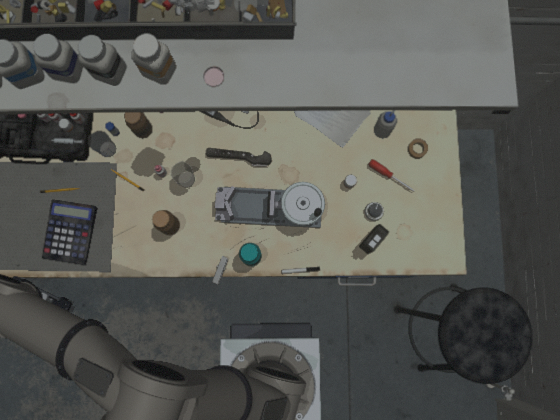

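Brown candidates:
- Side (251,165) / top (165,222): on the open bench left of the clamp, so this fits.
- Side (330,138) / top (138,123): at the back, so not meant.

The turquoise one at side (237,215) is excluded. I'll confirm with one enlarged crop montage.

```bash
cat > h.py <<'E'
import numpy as np, cv2
from station import arm,get_image,calibration
def dist(c): return np.array([c["k1"],0,0,0],float)
def ray(n,px):
    c=calibration(n); p=cv2.undistortPoints(np.array([[px]],float),c["mtx"],dist(c))[0,0]
    return c["position"], c["orientation"]@np.array([p[0],p[1],1])
def atz(n,px,z):
    o,d=ray(n,px); return o+d*(z-o[2])/d[2]
def proj(n,P):
    c=calibration(n); R=c["orientation"].T
    return cv2.projectPoints(np.atleast_2d(np.array(P,float)),cv2.Rodrigues(R)[0],-R@c["position"],c["mtx"],dist(c))[0][:,0]
def crop(n,x,y,w,h,s):
    return cv2.resize(get_image(n)[y:y+h,x:x+w],None,fx=s,fy=s,interpolation=cv2.INTER_CUBIC)
def down(yaw): # tool y axis (jaw direction) at angle yaw in world
    y=np.array([np.cos(yaw),np.sin(yaw),0]); z=np.array([0,0,-1.]); return np.column_stack([np.cross(y,z),y,z])
E
python3 - <<'E'
from h import *
cv2.imwrite("pics/topc.png",crop("top",140,160,200,120,4))
cv2.imwrite("pics/sidec.png",crop("side",200,120,160,160,3.7))
E
```

```text
(no output)
```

View pics/topc.png

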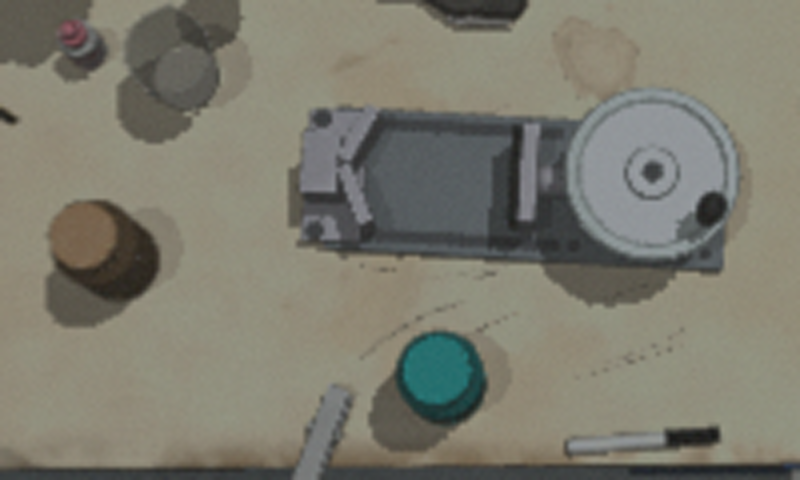

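View pics/sidec.png

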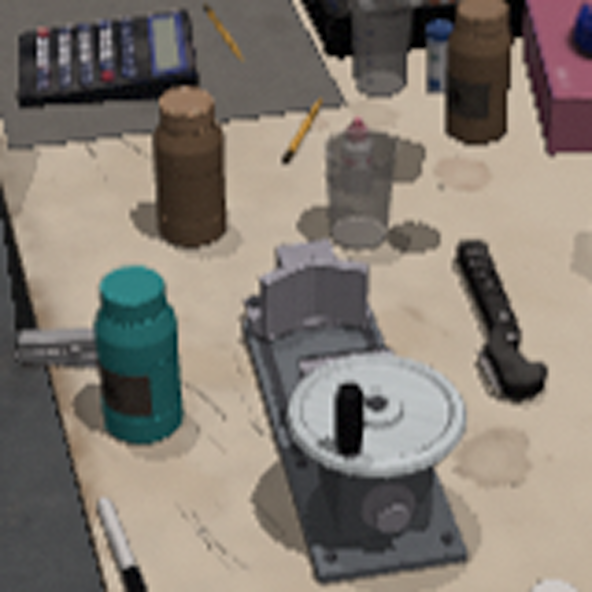

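Run:
```python
from h import *
T=lambda x,y:((x-1.5)/4+140,(y-1.5)/4+160)
S=lambda x,y:((x-1.35)/3.7+200,(y-1.35)/3.7+120)
np.set_printoptions(precision=4,suppress=True)
print("cap T",atz("top",T(84,234),.147),"S",atz("side",S(187,102),.147))
print("rim T",atz("top",T(653,172),.117),"S",atz("side",S(377,415),.117))
print("handle T",atz("top",T(711,203),.178),"S",atz("side",S(349,387),.178))
for p in [(308,107),(298,246),(722,270)]: print("bed",atz("top",T(*p),.014))
print("bed S nearL",atz("side",S(320,578),.014),"nearR",atz("side",S(466,555),.014))
for p in [(538,125),(538,221),(516,125),(532,219)]: print("jaw",atz("top",T(*p),.087))
for p in [(344,158),(378,110),(370,222),(302,135),(302,190)]: print("V",atz("top",T(*p),.084))
print("beaker",atz("top",T(185,78),.0)," turq",atz("top",T(441,372),.147))
print("comparator",atz("top",(375,238),.134))
```

```text
cap T [0.5222 0.3275 0.147 ] S [0.5216 0.3223 0.147 ]
rim T [ 0.5729 -0.1098  0.117 ] S [ 0.5695 -0.121   0.117 ]
handle T [ 0.5381 -0.1495  0.178 ] S [ 0.5368 -0.1532  0.178 ]
bed [0.6482 0.171  0.014 ]
bed [0.5312 0.178  0.014 ]
bed [ 0.5091 -0.1712  0.014 ]
bed S nearL [ 0.5084 -0.1778  0.014 ] nearR [ 0.6242 -0.185   0.014 ]
jaw [ 0.6169 -0.0204  0.087 ]
jaw [ 0.5395 -0.0199  0.087 ]
jaw [ 0.617  -0.0029  0.087 ]
jaw [ 0.5411 -0.0152  0.087 ]
V [0.5917 0.1344 0.084 ]
V [0.6306 0.1075 0.084 ]
V [0.54   0.1133 0.084 ]
V [0.6106 0.1681 0.084 ]
V [0.5661 0.1676 0.084 ]
beaker [0.6768 0.2765 0.    ]  turq [0.4151 0.0543 0.147 ]
comparator [ 0.4585 -0.3283  0.134 ]
```

```bash
cat >> h.py <<'E'
def clampP(o,yaw,pts):
    c,s=np.cos(yaw),np.sin(yaw); p=np.atleast_2d(np.array(pts,float))
    return np.c_[o[0]+c*p[:,0]-s*p[:,1], o[1]+s*p[:,0]+c*p[:,1], p[:,2]]
E
python3 - <<'E'
from h import *
np.set_printoptions(precision=4,suppress=True)
S=lambda x,y:((x-1.35)/3.7+200,(y-1.35)/3.7+120)
print("far L corner S",atz("side",S(246,328),.014), "far L S z0",atz("side",S(246,335),0))
a=np.linspace(0,2*np.pi,60)
o=(.578,.0);yaw=-.062
out=[]
for n,(x,y,w,h) in {"top":(180,160,160,120),"side":(240,170,110,120)}.items():
    s=4 if n=="top" else 3.6
    im=crop(n,x,y,w,h,s)
    def dr(pts,col,closed=True):
        q=(proj(n,clampP(o,yaw,pts))-[x,y]+.5)*s-.5
        cv2.polylines(im,[np.round(q*8).astype(np.int32)],closed,col,1,cv2.LINE_AA,3)
    dr([(-.06,-.177,.014),(.06,-.177,.014),(.06,.153,.014),(-.06,.153,.014)],(0,255,0))
    dr(np.c_[.07*np.cos(a),-.11+.07*np.sin(a),0*a+.117],(0,0,255))
    dr([(-.04,-.02,.087),(.04,-.02,.087),(.04,-.042,.087),(-.04,-.042,.087)],(255,0,255))
    dr(np.c_[.034*np.cos(a),.086+.034*np.sin(a),0*a+.084],(255,255,0))
    out.append(im)
H=max(i.shape[0] for i in out)
out=[cv2.copyMakeBorder(i,0,H-i.shape[0],0,0,0) for i in out]
im=np.hstack(out); print(im.shape); im=cv2.resize(im,None,fx=800/im.shape[1],fy=800/im.shape[1]) if im.shape[1]>1100 else im
cv2.imwrite("pics/ov.png",im)
E
```

```text
far L corner S [0.5295 0.14   0.014 ] far L S z0 [ 0.531   0.1475 -0.    ]
(480, 1036, 3)
```

View pics/ov.png

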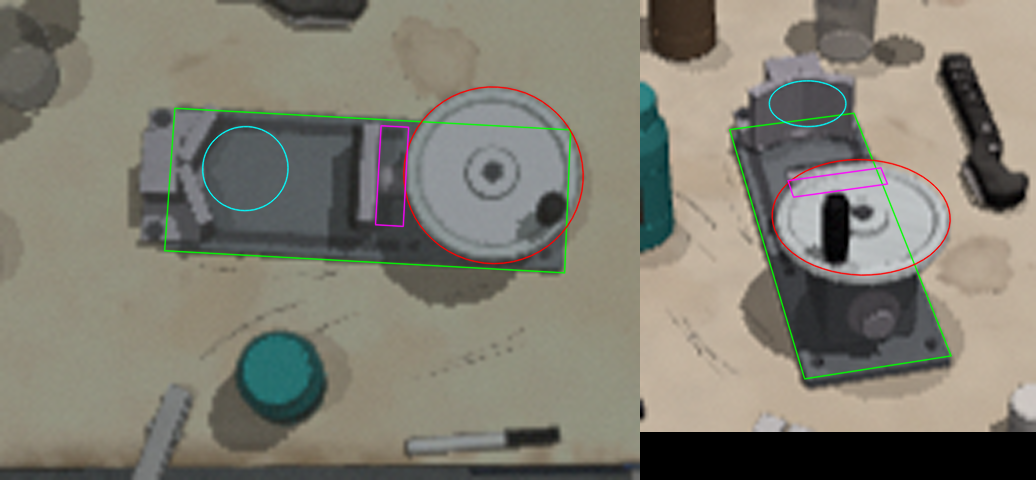

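The overlay fits the clamp at origin ≈ (0.578, 0.000), yaw −0.062. The V jaw's base overhangs the bed, the jaw is partly closed (face at about y = +5 mm), and the bottle's home is around y ≈ 95 mm. The crop confirms the front-left brown bottle. Now to fetch it.

```bash
cat >> h.py <<'E'
O=(.578,.0); YAW=-.062
def st(m=""):
    s=arm.state(); print(m,"t%.1f"%s["time_s"],"p",s["position"].round(4),"F",s["force"].round(1),"w%.4f"%s["width"]); return s
E
python3 - <<'E'
from h import *
b=np.array([.522,.325])
for yaw in (YAW,YAW+np.pi):
    for P in ([*b,.26],[*clampP(O,YAW,[0,.06,0])[0,:2],.3],[.536,-.151,.25]):
        q=arm.solve_ik(P,down(yaw)); print(yaw, None if q is None else np.round(q,2))
yaw=YAW+np.pi
q1=arm.solve_ik([*b,.26],down(YAW));q0=arm.state()["joint_positions"];q2=arm.solve_ik([*b,.26],down(yaw))
if q1 is not None and (q2 is None or abs(q1-q0).max()<abs(q2-q0).max()): yaw=YAW
R=down(yaw); print("yaw",yaw)
p=arm.state()["position"]; 
arm.reach([*b,.26],R); st("above")
cv2.imwrite("pics/above.png",np.hstack([crop("top",110,170,100,100,4),crop("side",205,70,100,125,4)[:400]]))
E
```

```text
-0.062 [-1.02  0.3   0.45  1.7  -0.14  1.17 -0.59]
-0.062 [-0.79  0.24  0.7   1.73 -0.16  1.23 -0.11]
-0.062 [-0.66  0.29  1.01  1.86 -0.28  1.14  0.39]
3.0795926535897933 [-0.58  0.29 -0.1   1.68  0.03  1.18  2.39]
3.0795926535897933 [ 0.59  0.36 -1.03  1.65  0.32  1.31  2.59]
3.0795926535897933 [-0.78  0.4   1.23  1.86 -0.41  1.17 -2.62]
yaw -0.062
above t1.7 p [0.5211 0.3266 0.2597] F [-0.1  0.8  0.1] w0.0938
```

View pics/above.png

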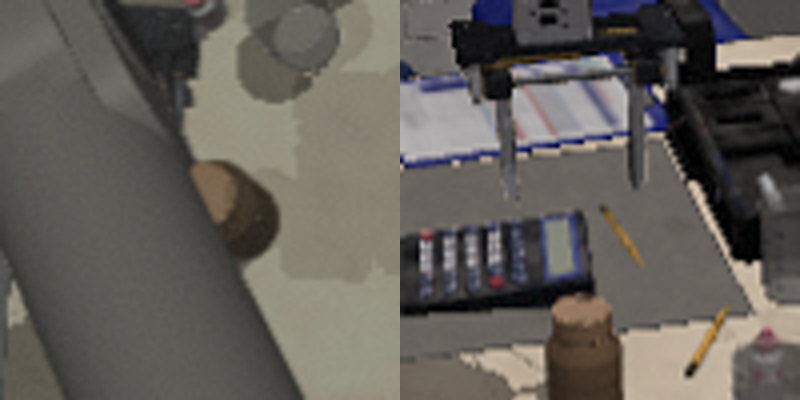

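The fingers straddle the cap in the side view (tips at about 512 and 638, cap at about 581), so I'll descend and grasp.

Run:
```python
from h import *
b=np.array([.522,.325])
R=down(YAW)
print(arm.servo_line([*b,.15],R,.15,stop_force=10),arm.servo_line([*b,.119],R,.08,stop_force=8)); st("low")
arm.grasp(); s=st("grasped")
if .048<s["width"]<.060:
    arm.servo_line([*b,.20],R,.1); st("lift"); 
    t=clampP(O,YAW,[0,.062,0])[0,:2]
    arm.servo_line([*b,.29],R,.15)
    arm.servo_line([*t,.29],R,.2); st("over")
    cv2.imwrite("pics/over.png",np.hstack([crop("top",200,160,100,100,4),crop("side",225,70,110,125,3.6)[:400]]))
```

```text
False False
low t3.3 p [0.5219 0.3248 0.1186] F [-0.5  0.4 -0.5] w0.0940
grasped t4.0 p [0.5218 0.325  0.1189] F [-0.7 -0.1  0.1] w0.0554
lift t4.9 p [0.5216 0.3249 0.1994] F [ 0.6  0.2 -3.6] w0.0551
over t7.2 p [0.5816 0.0629 0.2898] F [ 0.6  0.7 -4.1] w0.0556
```

View pics/over.png

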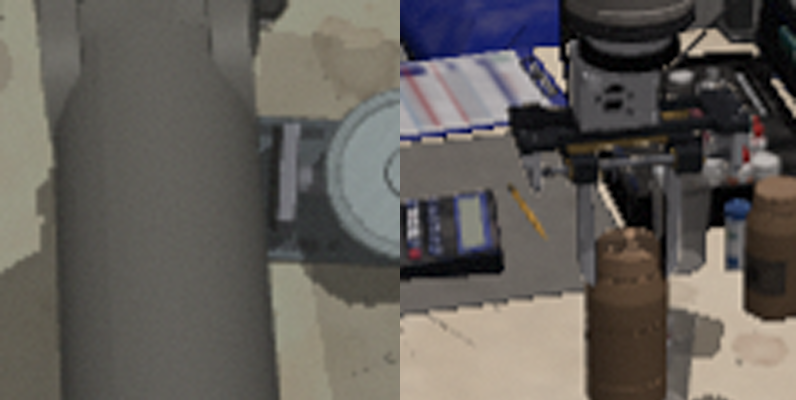

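The bottle is held upright, and its 4 N weight shows in the force reading. I'll lower it with force guarding.

Run:
```python
from h import *
R=down(YAW); t=clampP(O,YAW,[0,.062,0])[0,:2]
print(arm.servo_line([*t,.15],R,.12,stop_force=8)); s=st("a")
if s["position"][2]<.153:
    print(arm.servo_line([*t,.129],R,.03,stop_force=4)); s=st("b")
    if s["position"][2]<.138:
        arm.gripper_open(); st("open")
        arm.servo_line([*t,.25],R,.15); st("up")
        q=arm.solve_ik([.5,-.15,.3],R); arm.servo_line([.5,-.2,.28],R,.25)
        cv2.imwrite("pics/placed.png",np.hstack([crop("top",205,165,120,100,3.4),crop("side",235,130,110,110,3.4)[:340]]))
```

```text
False
a t8.6 p [0.5823 0.0619 0.1507] F [-0.6 -0.2 -3.3] w0.0556
True
b t9.2 p [0.5818 0.0614 0.1328] F [-1.9 -2.4  8. ] w0.0555
open t9.9 p [0.5812 0.0619 0.1325] F [ 0.4  0.1 -0.1] w0.0937
up t10.8 p [0.5814 0.0619 0.2491] F [-0.1 -0.2  0.2] w0.0943
```

View pics/placed.png

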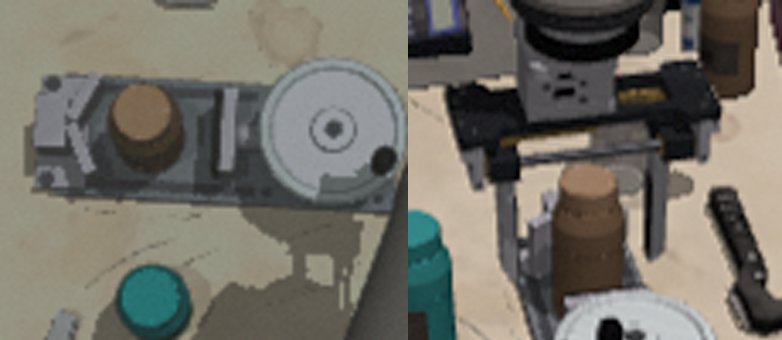

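The bottle stands upright between the jaws (released at TCP z 0.1325, so it is on the bed). Next I'll grip the handle and make a first small wind to learn the forces.

Run:
```python
from h import *
R=down(YAW); A=clampP(O,YAW,[0,-.11,0])[0,:2]; h=A+.055*np.array([np.cos(np.radians(-130)),np.sin(np.radians(-130))])
print("axis",A,"handle",h)
for d in range(-130,-500,-45):
    q=arm.solve_ik([A[0]+.055*np.cos(np.radians(d)),A[1]+.055*np.sin(np.radians(d)),.136],R); print(d,None if q is None else np.round(q,2))
arm.reach([*h,.24],R); st()
print(arm.servo_line([*h,.19],R,.15,stop_force=8),arm.servo_line([*h,.136],R,.1,stop_force=8)); st("low")
arm.grasp(); s=st("grip")
arm.hold(.3); s=st("grip")
if .015<s["width"]<.03:
    for d in (-140,-150,-160,-170):
        e=np.array([np.cos(np.radians(d)),np.sin(np.radians(d))])
        print(arm.servo_line([*(A+.055*e),.136],R,.06,stop_force=30)); s=st(d)
        F=s["force"][:2]; print("  rad %.1f tan(ccw+) %.1f"%(F@e,F@[-e[1],e[0]]))
```

```text
axis [ 0.57118437 -0.10978865] handle [ 0.53583105 -0.15192109]
-130 [-0.37  0.37  0.66  1.97 -0.29  0.9   0.38]
-175 [-0.44  0.31  0.64  2.03 -0.24  0.87  0.28]
-220 [-0.49  0.32  0.62  2.02 -0.24  0.88  0.19]
-265 [-0.5   0.38  0.6   1.94 -0.27  0.9   0.18]
-310 [-0.46  0.45  0.61  1.85 -0.31  0.94  0.23]
-355 [-0.41  0.5   0.64  1.79 -0.35  0.97  0.31]
-400 [-0.36  0.5   0.66  1.8  -0.36  0.97  0.39]
-445 [-0.34  0.44  0.67  1.88 -0.34  0.94  0.42]
-490 [-0.37  0.37  0.66  1.97 -0.29  0.9   0.38]
 t12.6 p [ 0.5361 -0.1502  0.2388] F [ 0.3 -1.   0.2] w0.0940
False False
low t13.8 p [ 0.5361 -0.1521  0.1365] F [ 0.  -0.3  0.2] w0.0939
grip t14.9 p [ 0.5363 -0.1518  0.1361] F [ 5.2 -0.1 -2.9] w0.0212
grip t15.2 p [ 0.5363 -0.1519  0.1361] F [ 4.7  0.8 -3.4] w0.0212
False
-140 t15.5 p [ 0.5292 -0.1444  0.136 ] F [ 3.4  3.6 -1.5] w0.0214
  rad -4.9 tan(ccw+) -0.5
False
-150 t15.8 p [ 0.524  -0.1366  0.136 ] F [ 5.6  3.9 -2.6] w0.0212
  rad -6.8 tan(ccw+) -0.6
False
-160 t16.1 p [ 0.5202 -0.1279  0.1361] F [ 6.5  4.5 -5.5] w0.0211
  rad -7.7 tan(ccw+) -2.0
False
-170 t16.4 p [ 0.5179 -0.1189  0.1361] F [ 9.2  2.1 -6.9] w0.0209
  rad -9.4 tan(ccw+) -0.5
```

```bash
cat >> h.py <<'E'
def wind(d0,d1,C,step=12,speed=.08,tmax=12,k=.00015):
    R=down(YAW); d=d0
    while d>d1:
        d=max(d-step,d1); e=np.array([np.cos(np.radians(d)),np.sin(np.radians(d))])
        hit=arm.servo_line([*(C+.055*e),.136],R,speed,stop_force=35); s=arm.state()
        F=s["force"]; r=F[:2]@e; t=F[:2]@[-e[1],e[0]]
        print("%d t%.1f rad %.1f tan %.1f Fz %.1f tau %s C %s p %s"%(d,s["time_s"],r,t,F[2],s["wrist_torque"].round(1),C.round(4),s["position"].round(4)),"HIT" if hit else "")
        C=C+np.clip(k*r,-.001,.001)*e
        if t>tmax or hit: break
    return d,C
E
python3 - <<'E'
from h import *
C=np.array([.5726,-.1098])
d,C=wind(-170,-290,C); print(d,C)
cv2.imwrite("pics/w1.png",np.hstack([crop("top",205,165,120,100,3.4),crop("side",235,130,110,110,3.4)[:340]]))
E
```

```text
-182 t16.7 rad -1.2 tan -3.7 Fz 2.2 tau [0.8 0.1 0.1] C [ 0.5726 -0.1098] p [ 0.5175 -0.1076  0.136 ] 
-194 t17.0 rad 2.1 tan -3.0 Fz 2.4 tau [ 0.8  0.3 -0. ] C [ 0.5728 -0.1098] p [ 0.5193 -0.0962  0.136 ] 
-206 t17.3 rad -1.4 tan -3.2 Fz -1.4 tau [ 0.6 -0.6 -0. ] C [ 0.5725 -0.1097] p [ 0.5234 -0.0853  0.136 ] 
-218 t17.6 rad -0.2 tan -4.3 Fz -1.1 tau [ 0.6 -0.6  0. ] C [ 0.5727 -0.1098] p [ 0.5297 -0.0756  0.136 ] 
-230 t17.9 rad -1.4 tan -4.7 Fz -1.1 tau [ 0.5 -0.9  0. ] C [ 0.5727 -0.1098] p [ 0.5377 -0.0676  0.1361] 
-242 t18.2 rad 0.1 tan -4.6 Fz -0.6 tau [ 0.4 -0.8 -0.1] C [ 0.5728 -0.11  ] p [ 0.5474 -0.0613  0.136 ] 
-254 t18.4 rad 0.4 tan -3.8 Fz -0.8 tau [ 0.2 -0.9 -0. ] C [ 0.5728 -0.11  ] p [ 0.558  -0.0572  0.1361] 
-266 t18.7 rad -0.3 tan -5.1 Fz -0.0 tau [-0.2 -0.9  0. ] C [ 0.5728 -0.1099] p [ 0.5693 -0.0554  0.1361] 
-278 t19.0 rad -1.9 tan -2.8 Fz 0.3 tau [-0.5 -0.8  0. ] C [ 0.5728 -0.11  ] p [ 0.5806 -0.0558  0.136 ] 
-290 t19.3 rad -1.9 tan -3.6 Fz 1.7 tau [-0.3 -0.5 -0.1] C [ 0.5728 -0.1103] p [ 0.5917 -0.0587  0.1361] 
-290 [ 0.57266514 -0.11053442]
```

View pics/w1.png

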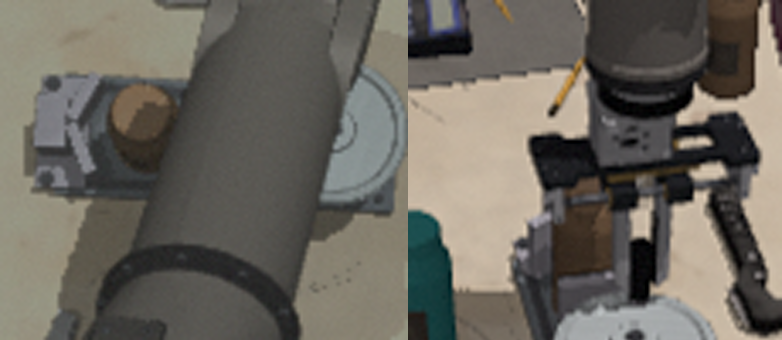

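```bash
sed -i 's/tmax=12,k=.00015/tmax=8,k=.00015,sf=14/; s/stop_force=35/stop_force=sf/' h.py
python3 - <<'E'
from h import *
d,C=wind(-290,-380,np.array([.5727,-.1105]),step=9); print(d,C)
if d<=-380:
    d,C=wind(d,-500,C,step=6); print(d,C)
E
```

```text
-299 t19.7 rad 0.6 tan -0.8 Fz 2.9 tau [-0.1 -0.   0. ] C [ 0.5727 -0.1105] p [ 0.5994 -0.0623  0.136 ] 
-308 t19.9 rad -0.0 tan -0.7 Fz 2.9 tau [-0.2 -0.1  0. ] C [ 0.5727 -0.1104] p [ 0.6066 -0.0672  0.136 ] 
-317 t20.2 rad -0.1 tan -0.9 Fz 3.8 tau [-0.4  0.   0. ] C [ 0.5727 -0.1104] p [ 0.613  -0.0732  0.136 ] 
-326 t20.5 rad -0.5 tan -0.4 Fz 3.2 tau [-0.4  0.1  0. ] C [ 0.5727 -0.1104] p [ 0.6184 -0.0799  0.136 ] 
-335 t20.7 rad -0.6 tan -1.6 Fz 4.9 tau [-0.4  0.3  0. ] C [ 0.5727 -0.1105] p [ 0.6225 -0.0874  0.136 ] 
-344 t21.0 rad -0.5 tan -1.3 Fz 3.5 tau [-0.5  0.3 -0. ] C [ 0.5726 -0.1105] p [ 0.6254 -0.0955  0.136 ] 
-353 t21.2 rad -0.9 tan -2.1 Fz 4.4 tau [-0.4  0.3 -0. ] C [ 0.5725 -0.1105] p [ 0.6271 -0.1039  0.136 ] 
-362 t21.5 rad -0.4 tan -1.8 Fz 3.3 tau [-0.4  0.2 -0. ] C [ 0.5724 -0.1105] p [ 0.6274 -0.1125  0.136 ] 
-371 t21.8 rad -0.0 tan 0.1 Fz 4.7 tau [-0.3  0.2  0. ] C [ 0.5723 -0.1105] p [ 0.6263 -0.121   0.136 ] 
-380 t22.0 rad 0.1 tan -0.9 Fz 4.9 tau [-0.3  0.3  0. ] C [ 0.5723 -0.1105] p [ 0.624  -0.1294  0.136 ] 
-380 [ 0.57232347 -0.11054937]
-386 t22.3 r
[... 669 characters left out ...]
722 -0.1104] p [ 0.5979 -0.159   0.136 ] 
-428 t24.0 rad -0.8 tan -1.3 Fz 5.6 tau [0.  0.3 0. ] C [ 0.5722 -0.1104] p [ 0.5927 -0.1614  0.136 ] 
-434 t24.3 rad 0.0 tan -0.1 Fz 5.8 tau [-0.1  0.1  0. ] C [ 0.5721 -0.1103] p [ 0.5872 -0.1632  0.136 ] 
-440 t24.5 rad 0.9 tan 2.7 Fz 3.1 tau [-0.  -0.4 -0. ] C [ 0.5721 -0.1103] p [ 0.5818 -0.1645  0.136 ] 
-446 t24.8 rad 0.1 tan 4.6 Fz 1.8 tau [ 0.1 -1.   0.1] C [ 0.5722 -0.1105] p [ 0.5764 -0.1652  0.136 ] 
-452 t25.0 rad 0.1 tan 7.3 Fz -1.3 tau [-0.1 -1.6 -0.1] C [ 0.5722 -0.1105] p [ 0.5711 -0.1653  0.1361] 
-458 t25.3 rad -0.8 tan 10.5 Fz -4.3 tau [-0.3 -2.3  0. ] C [ 0.5722 -0.1105] p [ 0.5657 -0.1649  0.1361] 
-458 [ 0.57217864 -0.11037682]
```

The forces show a clear tightening knee at about −436°: +10.5 N over 22°, or roughly 55 N of squeeze, matching the rubber stiffness. I'll add 3° more, let go, and look.

Run:
```python
from h import *
d,C=wind(-458,-461,np.array([.5722,-.1104]),step=3,tmax=30)
arm.gripper_open(); s=st("open"); p=s["position"]
arm.servo_line([p[0],p[1],.27],down(YAW),.15); arm.servo_line([.47,-.3,.32],down(YAW),.25); st("away")
cv2.imwrite("pics/end.png",np.hstack([crop("top",205,165,120,100,3.4),crop("side",235,130,110,110,3.4)[:340]]))
```

```text
-461 t25.5 rad 0.2 tan 13.6 Fz -7.1 tau [-0.6 -3.1 -0. ] C [ 0.5722 -0.1104] p [ 0.5635 -0.1646  0.1362] 
open t26.7 p [ 0.5617 -0.1644  0.136 ] F [-0.2  0.3  0.7] w0.0937
away t28.6 p [ 0.4706 -0.2988  0.3194] F [0.3 0.4 0.4] w0.0939
```

View pics/end.png

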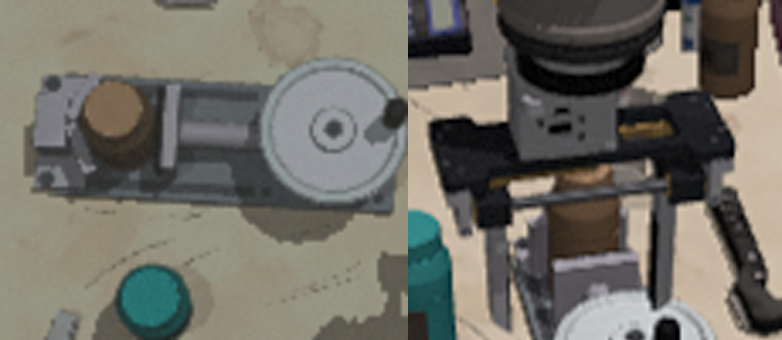

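The bottle sits in the V, but the handle looks farther round counter-clockwise than where I left it. I'll check numerically whether it sprang back.

Run:
```python
from h import *
C=np.array([.5722,-.1104])
x,y=205,165
im=crop("top",290,170,50,70,8)
for d,col in ((-101,(0,0,255)),(-84,(0,255,0)),(-92,(255,0,0))):
    e=C+.055*np.array([np.cos(np.radians(d)),np.sin(np.radians(d))])
    q=(proj("top",[[*e,.178]])[0]-[290,170]+.5)*8-.5; cv2.drawMarker(im,tuple(int(v) for v in q),col,0,14,1)
a=np.linspace(0,6.28,40)
im2=crop("top",205,165,70,70,8)
for yy,col in((.098,(255,255,0)),):
    c=clampP(O,YAW,[0,yy,.161])[0]
    q=(proj("top",np.c_[c[0]+.027*np.cos(a),c[1]+.027*np.sin(a),0*a+.161])-[205,165]+.5)*8-.5
    cv2.polylines(im2,[q.astype(np.int32)],True,col,1)
cv2.imwrite("pics/chk.png",cv2.resize(np.hstack([im,im2]),None,fx=.83,fy=.83))
```

```text
(no output)
```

View pics/chk.png

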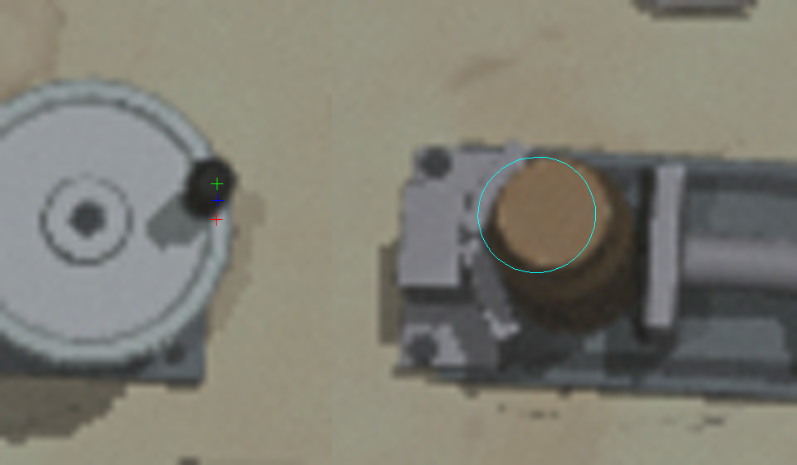

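The handle sits at about −85°, not −101°. The gearing sprang it back about 16° when I let go abruptly, leaving an estimated 20–25 N of squeeze. I'll re-grip, retighten, and ease off gently until the hand carries no load before opening.

Run:
```python
from h import *
R=down(YAW); C=np.array([.5722,-.1104])
P=lambda d:C+.055*np.array([np.cos(np.radians(d)),np.sin(np.radians(d))])
def go(d,z=.136,v=.04,sf=20):
    arm.servo_line([*P(d),z],R,v,stop_force=sf); arm.hold(.15); s=arm.state(); e=np.radians(d)
    print("%.0f t%.1f tan %.1f Fz %.1f w%.4f p%s"%(d,s["time_s"],s["force"][:2]@[-np.sin(e),np.cos(e)],s["force"][2],s["width"],s["position"].round(4)))
    return s["force"][:2]@[-np.sin(e),np.cos(e)]
go(-446,.24,.25); go(-446,.136,.12,8)
arm.grasp(); st("grip")
for d in (-446,-450,-454,-458,-461): go(d)
for d in np.arange(-459.5,-440,1.5):
    if go(d,v=.03)<1.5: break
```

```text
-446 t29.8 tan -0.2 Fz 0.3 w0.0939 p[ 0.5756 -0.1668  0.2409]
-446 t31.0 tan 0.6 Fz -0.2 w0.0943 p[ 0.5764 -0.1653  0.1367]
grip t32.1 p [ 0.5774 -0.1652  0.1362] F [ 8.2 -0.4 -7.3] w0.0213
-446 t32.5 tan 9.2 Fz -5.6 w0.0213 p[ 0.5774 -0.1652  0.1362]
-450 t32.9 tan 7.5 Fz -5.7 w0.0211 p[ 0.5735 -0.1653  0.1361]
-454 t33.3 tan 9.2 Fz -6.9 w0.0215 p[ 0.5699 -0.1653  0.1362]
-458 t33.7 tan 12.6 Fz -8.8 w0.0214 p[ 0.5663 -0.165   0.1362]
-461 t34.1 tan 13.6 Fz -11.5 w0.0213 p[ 0.5637 -0.1647  0.1362]
-460 t34.5 tan 11.1 Fz -8.2 w0.0213 p[ 0.5647 -0.1648  0.1362]
-458 t34.9 tan 8.8 Fz -7.2 w0.0211 p[ 0.5659 -0.165   0.1362]
-456 t35.3 tan 9.1 Fz -6.4 w0.0211 p[ 0.5673 -0.1651  0.1361]
-455 t35.7 tan 7.9 Fz -5.1 w0.0213 p[ 0.5686 -0.1652  0.1361]
-454 t36.1 tan 6.4 Fz -5.7 w0.0215 p[ 0.5699 -0.1653  0.1361]
-452 t36.5 tan 6.2 Fz -4.2 w0.0212 p[ 0.5712 -0.1654  0.1361]
-450 t36.9 tan 6.7 Fz -4.3 w0.0213 p[ 0.5725 -0.1654  0.1361]
-449 t37.3 tan 5.5 Fz -2.6 w0.0214 p[ 0.5737 -0.1654  0.1361]
-448 t37.7 tan 5.2 Fz -1.8 w0.0213 p[ 0.5749 -0.1653  0.1361]
-446 t38.1 tan 3.4 Fz 1.6 w0.0212 p[ 0.5761 -0.1653  0.1361]
-444 t38.5 tan 3.1 Fz 2.5 w0.0212 p[ 0.5775 -0.1651  0.136 ]
-443 t38.9 tan 2.6 Fz 3.5 w0.0214 p[ 0.5789 -0.165   0.1361]
-442 t39.3 tan 1.0 Fz 4.4 w0.0211 p[ 0.5803 -0.1648  0.136 ]
```

Eased back to about zero, there is hardly any static hysteresis. Before choosing a release I want to know whether the handle moves during it, so I'll retighten and track the handle's dark pixels numerically in the side camera before and after opening.

```bash
cat >> h.py <<'E'
R0=down(YAW); C0=np.array([.5722,-.1104])
PP=lambda d:C0+.055*np.array([np.cos(np.radians(d)),np.sin(np.radians(d))])
def go(d,z=.136,v=.04,sf=25,hold=.15):
    hit=arm.servo_line([*PP(d),z],R0,v,stop_force=sf); arm.hold(hold); s=arm.state(); e=np.radians(d)
    t=s["force"][:2]@[-np.sin(e),np.cos(e)]
    print("%.0f t%.1f tan %.1f Fz %.1f w%.4f p%s zax %s"%(d,s["time_s"],t,s["force"][2],s["width"],s["position"].round(4),s["tcp_rot"][:2,2].round(3)),"HIT" if hit else "")
    return t
def handle(tag):
    g=get_image("side").max(axis=2).astype(int); out=[]
    for z in (.121,.127,.133):
        best=proj("side",[[*PP(-446),z]])[0]; r=int(round(best[1])); c=int(round(best[0]))
        row=g[r,c-12:c+13]; w=np.clip(75-row,0,None); 
        x=(w*np.arange(c-12,c+13)).sum()/max(w.sum(),1); out.append((round(x,1),int((w>0).sum())))
    ref=[proj("side",[[*PP(d),.127]])[0][0].round(1) for d in (-436,-446,-461)]
    print(tag,out,"ref -436,-446,-461:",ref)
E
python3 - <<'E'
from h import *
handle("at -441")
go(-450); go(-461); handle("at -461")
arm.hold(.5); go(-461); handle("held")
arm.gripper_open(); handle("opened"); arm.hold(.5); handle("opened+.5"); st()
cv2.imwrite("pics/side_open.png",get_image("side"))
E
```

```text
at -441 [(np.float64(310.2), 7), (np.float64(310.5), 7), (np.float64(310.8), 8)] ref -436,-446,-461: [np.float64(311.8), np.float64(308.7), np.float64(303.6)]
-450 t39.9 tan 6.4 Fz 0.4 w0.0216 p[ 0.5729 -0.1654  0.1361] zax [ 0.001 -0.   ] 
-461 t40.4 tan 11.2 Fz -4.1 w0.0210 p[ 0.5631 -0.1646  0.1361] zax [ 0.003 -0.001] 
at -461 [(np.float64(304.4), 7), (np.float64(304.4), 7), (np.float64(305.3), 9)] ref -436,-446,-461: [np.float64(311.8), np.float64(308.7), np.float64(303.6)]
-461 t41.4 tan 12.3 Fz -3.6 w0.0212 p[ 0.5631 -0.1646  0.1361] zax [ 0.003 -0.001] 
held [(np.float64(304.4), 7), (np.float64(304.4), 7), (np.float64(305.6), 9)] ref -436,-446,-461: [np.float64(311.8), np.float64(308.7), np.float64(303.6)]
opened [(np.float64(310.3), 7), (np.float64(310.3), 7), (np.float64(310.5), 8)] ref -436,-446,-461: [np.float64(311.8), np.float64(308.7), np.float64(303.6)]
opened+.5 [(np.float64(310.3), 7), (np.float64(310.3), 7), (np.float64(310.5), 8)] ref -436,-446,-461: [np.float64(311.8), np.float64(308.7), np.float64(303.6)]
 t43.2 p [ 0.5617 -0.1644  0.136 ] F [ 0.2 -0.5  0.7] w0.0937
```

It springs back to about −441.5° and then stays put. There, the gearing's own friction balances the squeeze, the same place where a gentle back-off still left a positive force on the handle. The jaw is therefore still pressing, and that friction sets how much hold remains after letting go. I'll retreat and take a final look.

Run:
```python
from h import *
p=arm.state()["position"]
arm.servo_line([p[0],p[1],.27],R0,.15); arm.reach([.42,-.30,.36],R0); arm.hold(.5); st(); handle("end")
t=get_image("top"); s=get_image("side")
a=cv2.resize(t[110:280,90:420],None,fx=1.55,fy=1.55); b=cv2.resize(s[90:350,190:360],None,fx=1.6,fy=1.6)
H=max(a.shape[0],b.shape[0]); f=lambda i:cv2.copyMakeBorder(i,0,H-i.shape[0],0,0,0)
im=np.hstack([f(a),f(b)]); cv2.imwrite("pics/final.png",im); print(im.shape)
```

```text
t45.7 p [ 0.4201 -0.2999  0.3599] F [-0.3 -0.3  0.1] w0.0942
end [(np.float64(310.2), 7), (np.float64(310.3), 7), (np.float64(310.4), 7)] ref -436,-446,-461: [np.float64(311.8), np.float64(308.7), np.float64(303.6)]
(416, 784, 3)
```

View pics/final.png

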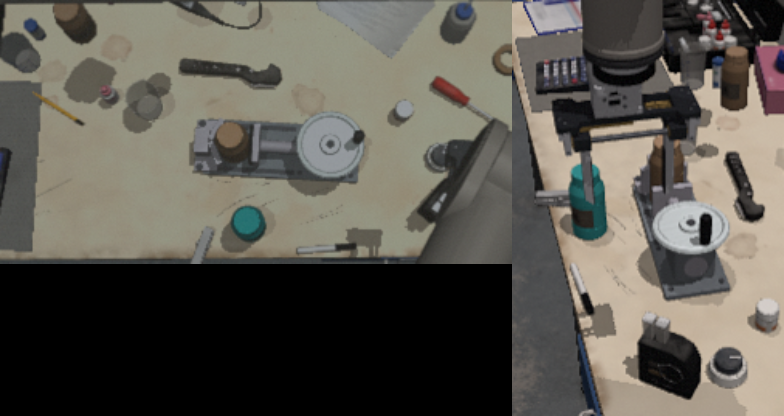

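The bottle (231,141) stands upright in the V with the jaw (256,142) against it. The beaker (143,100) and comparator (668,360) are still standing, and the robot is clear. Handing in.

```bash
python3 -c "
from station import arm
arm.close_job()"
```

```text
the job is handed in; nothing more can be done
```

The bottle stands upright on the clamp bed, pushed home in the V jaw and held there. How firmly it is held after I let go is less certain than I'd like. The job was handed in at about 46 s.

**What I did:** I took the front-left brown bottle by its cap and stood it on the bed between the jaws. I then wound the handwheel clockwise about 330° until it tightened. Tightening began about 305° in, and the handle force rose 10–14 N above its free level, roughly 55–65 N of squeeze and below the 100 N limit.

**Checks that were fine:** The last picture shows the bottle upright in the V with the jaw against it. The beaker and comparator are standing, and the robot is clear of everything.

**Check that disagreed:** The wheel did not stay quite where I left it.
- **Spring-back:** It turned back about 18° after the last release; the first release also sprang back, by an estimated 16° or more. I tightened it three times in all.
- **Final position:** The handle then held still, about 5° past where tightening began.
- **Remaining squeeze:** I estimate 15–30 N, well below the peak. The jaw still pushed back with a slight force when I eased off to that point by hand, so it is pressing on the bottle. I did not test the hold by pushing or twisting the bottle.

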